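# Tare the connector counter's bench scale for its tray

### The job

Tare the bench scale for weighing out connectors: put the empty sheet-metal tray gently on the scale's pan and let go, then turn the dial's big bezel ring, by pressing its rim down against its spring (under 25 N) and dragging it round, until its zero mark stands at the pointer. Do not force the scale, and leave the other things on the bench where they are.

Things in the scene. Friction and masses are not known exactly. Their poses are not given: they have to be found in the camera images.
- scale: Bench scale, a low grey housing 190 x 300 mm (x, y) and 50 mm high, fixed to the bench. Origin: centre of its underside. The pan's centre is at y = +78 mm, the dial's axis at y = -72 mm in its frame.
- pan_center (a point): Centre of the upper face of the scale's flat steel pan, 72 mm above the bench when empty. Pan 150 x 116 mm (along the scale's x, y) with a rim 3 mm thick and 4 mm high above this face. It is sprung: it sinks straight down 2 mm per newton, and strikes its stop after 14 mm.
- bezel_top (a point): Centre of the dial at the level of the bezel's upper face, 76 mm above the bench; x points to the zero mark. The bezel is a black knurled rubber ring, flat on top, outer radius 68 mm, inner 45 mm (press it at radius 55 mm), round a clear window; too wide to grasp. It is sprung: 3 N starts it down, 17 N has it on its hard stop after 3.5 mm; let go, it rises again.
- bezel (a joint): Angle of the bezel, rad, clockwise from above, no end stops, starts anywhere. At 0 the zero mark lies on the scale's +x side; the mark is at the pointer when this equals pointer up to whole turns. It turns stiffly (about 4 N along the rim), stays where left and carries the dial plate. A fingertip drags it if pressed on with some 10 to 15 N and slips if lighter; its grip varies.
- zero_mark (a point): The zero mark on the dial plate: the point 40 mm from the dial's axis on the solid black wedge (18 mm long, tip towards the axis; the other divisions are thin lines). A white bar across the bezel's upper face stands at the same angle.
- pointer (a joint): Angle of the pointer, rad, clockwise seen from above. 0, along the scale's +x, with the pan empty; the pan's load turns it clockwise (0.17 rad per mm that the pan sinks). The tray's weight is not known beforehand.
- pointer_tip (a point): Tip of the thin dark steel pointer, 40 mm from the dial's axis, under the window.
- tray: Empty open tray of bare sheet metal, 100 x 60 x 40 mm (x, y, z), walls 3 mm; 0.15 to 0.37 kg. Origin: centre of its underside. Best grasped over its 60 mm width (along its y).
- carton: Bystander: closed cardboard box 95 x 65 x 50 mm, origin at the centre of its underside. It and the tray lie one on each side of the scale.
- wrench: Bystander: a steel wrench lying beyond the scale.
- adapter: Bystander: a brass connector adapter, 28 mm across and 44 mm high, standing on the bench; origin at the centre of its underside.
- scale_pan (a joint): How far the scale's pan has sunk, m: 0 empty, 0.014 on its stop.

How it is judged:
By the outcome, as a careful person would: the job done as asked, in the order asked, and still so for the second after the job is handed in, with the robot touching nothing.
It also fails if it takes over 64 s, if anything falls off the work surface, if the arm or the gripper's body presses on something with over 40 N, if the wrist force passes 120 N, or if a joint passes its speed limit or range.

### The arm

A 6-joint arm with a two-finger parallel gripper is mounted at the origin on the work surface. World frame = base frame: x ahead of the robot, y to its left, z up, the work surface at z = 0. Lengths are in mm, angles in degrees, forces in N, time in s.
With the tool pointing down it reaches from about 400 to 825 mm from the base axis. Payload 7 kg.
Tool frame: the origin (TCP) lies between the finger pads; the fingertips stand manip.tip_extent ahead of it and the grasp point (between the pads) lies 8 mm behind it (manip.tip_extent is the distance from the TCP to the fingertips, in mm); z points along the fingers, y is the line along which they close (so a half turn about z gives the same grasp; the last joint's range is limited). The gripper opens to 88 mm and grips with 3 to 60 N. Pads are 19 mm wide; open, the fingers measure 130 mm over their backs; the gripper's body (78 mm by 193 mm) begins 47 mm behind the grasp point.
Start: joints at [81.939, 20.546, 0.682, 0, -70.136, -16.507], TCP at [280.657, 613.862, 237.561] pointing down, gripper open.
Joint ranges: [-176.03, 176.03], [-82.01, 121.73], [-58.28, 71.71], [-173.87, 95.51], [-174.79, -0.11], [-173.66, 173.66]. Speed limits (degrees/s): [136.94, 136.94, 172.46, 180, 180, 180].

### API

Orientations are given as [roll, pitch, yaw] about the fixed x, y, z axes, in that order (R = Rz(yaw) Ry(pitch) Rx(roll)).
In Python, from station import manip gives the robot as it stands.
- The arm moves only by the shell command python3 -m pendant 'ROWS' [FORCE]. ROWS is JSON, a list of rows, each a list of 7 numbers: the turn, a rotation vector about the tool's x, y, z each as a share of 60 degrees, from -1 to 1, then the shift along the tool's x, y, z each as a share of 0.02 m, from -1 to 1, then the opening, from 0 (shut) to 1 (fully open). In form: [[rx, ry, rz, x, y, z, fingers], ...]. A call has 1 to 8 rows; each row shifts and turns the commanded pose from where the row before left it, along the tool's axes as they then stand; what a row does not reach is not made up. A row lasts 1/12 s, in which the tool goes at most 41.7 mm and 7.16 degrees, less where a joint would pass 70% of its speed; a pose out of reach is approached as far as the arm can. A call with a number of a shift or a turn outside -1 to 1 is refused whole. A call with a gripper value outside its range is refused whole. The fingers move at their own pace and stop on an object; FORCE is the grip in N (left out, the last holds). Time passes only in rows, so rows that do not move let the fingers close. It gives the time, the measured TCP pose, the force, the opening and the grip force at its end, in the units of the state.
- manip.read_state(): the state, without advancing time (a new reading comes with each control period).
- manip.capture(name): name is "side" or "top"; returns (picture, depth): 400x640x3 uint8, red, green, blue; 400x640 float32, mm along the optical axis (not along the pixel's ray), 0 where there is no reading.
- manip.camera_model(name): a dict with "fx", "fy", "cx", "cy" (pixels), "origin" and "orientation" of the camera in the world. Camera axes: x right, y down, z forward; pixel columns grow to the right and rows downward; lengths in mm; the calibration is good to about 2 mm. A picture is of the moment at which its call begins. camera_model takes no time and is no camera call.
- manip.hand_in(): hands the job in; it is judged then, once.
The state is a dict: "clock": time; "joint_pos": joint angles; "dq": joint speeds; "effort": joint torques, N m; "tcp_pos": TCP position; "orientation": TCP orientation; "ft_force": force on the tool from outside, world axes, zero at the start; "moment": the same for the moment, N m; "finger_gap": finger opening in mm; "grip_force": force on a finger pad.
Only numpy, scipy, OpenCV 4.12 (cv2) and the standard library are available. Lean on these libraries where they do the work, as an engineer would, in place of code of your own. Each camera call takes 0.05 s, during which the arm holds its last target. There are 200 camera calls.

## Working session

There is one attempt and no reset: what is moved stays moved. The work goes in short steps, Python scripts to look and compute and a shell command to move; the robot and the scene stay as the last step left them, time stands still between calls to the robot, and variables do not carry over. Pictures are saved under pics/ and viewed, at most 10 in all, crops included, and the job is handed in when it is done.

```bash
mkdir -p pics; ls
cat > h.py <<'E'
import numpy as np, cv2
from scipy.spatial.transform import Rotation as R
from station import manip
def cap(n,f=None):
    p,d=manip.capture(n)
    if f: cv2.imwrite('pics/'+f,p[:,:,::-1])
    np.savez('/tmp/'+n+'.npz',p=p,d=d); return p,d
def cam(n):
    m=manip.camera_model(n); return m
def Rm(m):
    o=np.array(m['orientation'],float)
    return o if o.shape==(3,3) else R.from_euler('xyz',o,degrees=True).as_matrix()
def cloud(n,d):
    m=cam(n); v,u=np.mgrid[:400,:640]
    P=np.stack([(u-m['cx'])/m['fx']*d,(v-m['cy'])/m['fy']*d,d],-1)
    return P@Rm(m).T+np.array(m['origin'])
def ray(n,u,v,z):
    m=cam(n); r=Rm(m)@np.array([(u-m['cx'])/m['fx'],(v-m['cy'])/m['fy'],1]); o=np.array(m['origin'])
    return o+r*(z-o[2])/r[2]
E
python3 - <<'E'
from h import *
print(manip.read_state()); print(manip.tip_extent)
for n in('top','side'):
    print(cam(n)); cap(n,n+'0.png')
E
```

```text
pics
{'clock': 0.0, 'joint_pos': array([ 8.19380833e+01,  2.05907013e+01,  6.34447261e-01, -2.07458255e-02,
       -7.01345838e+01, -1.65085416e+01]), 'dq': array([ 0.08859235, -0.00503354,  0.08626488, -0.05128337, -0.04594388,
       -0.03124   ]), 'effort': array([ 5.09600013e-04, -5.82728112e+01,  2.93059874e+01,  6.99730039e+00,
        6.95429437e-03, -1.84238720e-04]), 'tcp_pos': array([280.48061711, 613.46065519, 236.63409118]), 'orientation': array([ 1.79907364e+02, -7.11638276e-03, -2.45775177e+01]), 'ft_force': array([ 0.96099562, -0.12444303, -0.63550676]), 'moment': array([ 0.00178857,  0.02630551, -0.00598717]), 'grip_force': 0.0, 'finger_gap': 87.51924688206903}
11.0
{'fx': 479.35492307621115, 'fy': 479.35492307621115, 'cx': 320.15185348728454, 'cy': 196.12788365731748, 'origin': array([ 384.24263584,  -11.3386517 , 1164.9803566 ]), 'orientation': array([-1.67147923e+02, -1.04369531e-01, -8.96560989e+01])}
{'fx': 369.27988357115504, 'fy': 369.27988357115504, 'cx': 315.9380764781849, 'cy': 194.36848228954267, 'origin': array([ 594.13921548, -682.95736318,  693.43610952]), 'orientation': array([-131.48814515,   -0.34274625,   -3.35120922])}
```

View pics/top0.png

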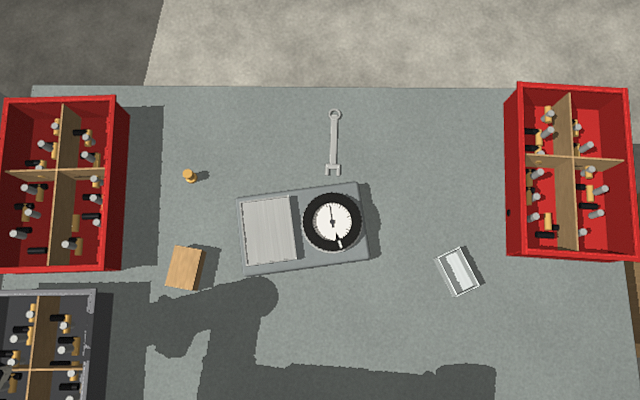

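View pics/side0.png

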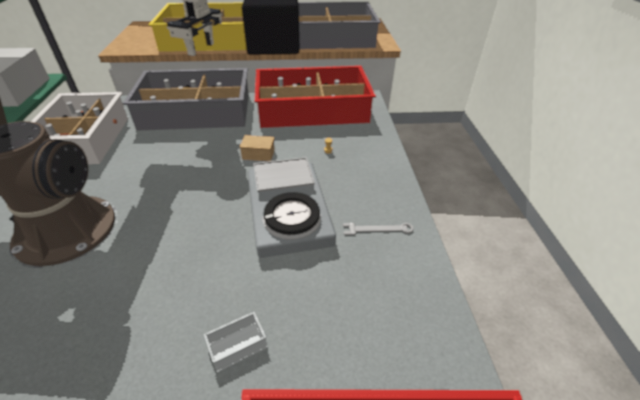

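The top view shows the scale at about (300,228), with the pan to the left and the dial at (332,221). The zero wedge and white bar are near (338,242), and the pointer points up. The tray is at (458,271), the carton at (185,267) and the adapter at (189,175).

Run:
```python
from h import *
z=np.load('/tmp/top.npz');p,d=z['p'],z['d'];C=cloud('top',d);v,u=np.mgrid[:400,:640]
def rect(name,box,lo,hi):
    a,b,c,e=box
    m=(u>a)&(u<b)&(v>c)&(v<e)&(C[...,2]>lo)&(C[...,2]<hi)&(d>0)
    q=C[m]; r=cv2.minAreaRect(q[:,:2].astype(np.float32)); print(name,m.sum(),np.round(r[0],1),np.round(r[1],1),round(r[2],1),'z med',np.median(q[:,2]).round(1)); return q
rect('bench',(380,420,180,300),-50,50)
rect('tray',(425,490,235,305),15,60)
rect('trayrim',(425,490,235,305),30,60)
rect('scaletop',(225,385,170,285),35,60)
rect('pan',(225,300,170,285),66,90)
q=rect('bezel',(300,385,170,285),66,90)
rect('carton',(150,215,235,300),35,60)
rect('adapter',(175,205,160,190),25,60)
# tray rim from side camera
z=np.load('/tmp/side.npz');d=z['d'];C=cloud('side',d)
rect('Strayrim',(195,275,305,375),20,60)
rect('Span',(245,320,150,196),66,90)
rect('Sbezel',(255,330,190,240),66,90)
im=cv2.resize(p[180:265,285:380],None,fx=6,fy=6,interpolation=cv2.INTER_CUBIC);
cv2.imwrite('pics/dial.png',im[:,:,::-1])
```

```text
bench 4625 [ 545.9 -209.1] [ 97.  293.4] 88.7 z med -1.2
tray 422 [ 463.9 -333.9] [100.   61.8] 24.9 z med 33.5
trayrim 259 [ 463.9 -333.9] [99.9 61.7] 25.0 z med 37.2
scaletop 4113 [564.3  31.6] [191.7 300.2] 8.3 z med 48.6
pan 3265 [552.7 108.9] [150.8 116.6] 8.5 z med 71.3
bezel 1654 [573.2 -39.8] [136.  134.6] 0.4 z med 74.6
carton 1222 [468.3 303.2] [67.1 94.8] 80.2 z med 49.1
adapter 90 [694.  310.2] [22.3 22.2] 31.9 z med 42.5
Strayrim 828 [ 466.1 -333.7] [100.3  62.8] 24.5 z med 33.3
Span 1691 [556.6  86.5] [150.4 166.2] 8.5 z med 71.7
Sbezel 1269 [571.7 -25.5] [136.  168.1] 11.6 z med 75.0
```

View pics/dial.png

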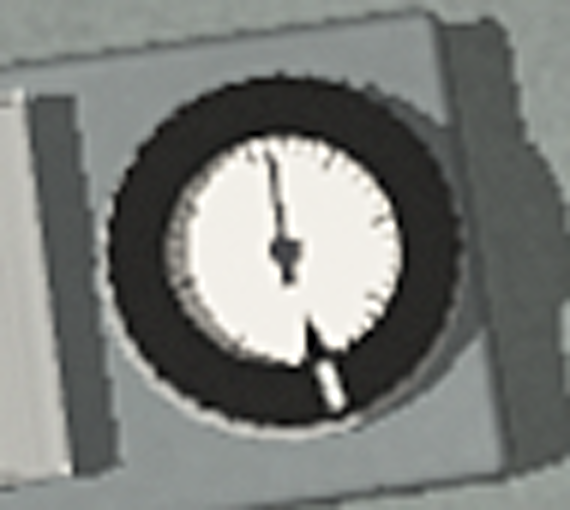

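The dial crop shows the zero wedge and white bar at about (332,385) from the centre (285,250), so the bezel is about 169° clockwise. The pointer is at 0. The fitted sizes match the given dimensions, so I'm using these:

| Item | Position (mm) | Yaw |
|---|---|---|
| Scale | (564.3, 31.6) | 8.4° |
| Tray | (464.5, -333.9) | 24.9° |

I'll turn the tool to yaw -155 first.

```bash
cat >> h.py <<'E'
def go(x,y,z,yaw):
    s=manip.read_state(); o=R.from_euler('xyz',s['orientation'],degrees=True)
    dl=o.inv().apply(np.array([x,y,z])-s['tcp_pos'])/20
    rv=(o.inv()*R.from_euler('xyz',[180,0,yaw],degrees=True)).as_rotvec(degrees=True)/60
    print('t',round(s['clock'],2),'tcp',s['tcp_pos'].round(1),'rpy',s['orientation'].round(1),'F',s['ft_force'].round(1),'gap',round(s['finger_gap'],1),'\n rows total: turn',rv.round(3),'shift',dl.round(2))
E
python3 -m pendant '[[0,0,0.115,0,0,0,1],[0,0,0.115,0,0,0,1],[0,0,0.115,0,0,0,1],[0,0,0.115,0,0,0,1],[0,0,0.115,0,0,0,1],[0,0,0.115,0,0,0,1],[0,0,0.115,0,0,0,1],[0,0,0.115,0,0,0,1]]'
python3 -m pendant '[[0,0,0.115,0,0,0,1],[0,0,0.115,0,0,0,1],[0,0,0.115,0,0,0,1],[0,0,0.115,0,0,0,1],[0,0,0.115,0,0,0,1],[0,0,0.115,0,0,0,1],[0,0,0.115,0,0,0,1],[0,0,0.115,0,0,0,1]]'
python3 -m pendant '[[0,0,0.115,0,0,0,1],[0,0,0.115,0,0,0,1],[0,0,0.1,0,0,0,1]]'
python3 -c "
from h import *
go(540,0,220,-155.1);go(464.5,-333.9,180,-155.1)"
```

```text
clock: 0.77
tcp_pos: [280.5, 613.6, 237.0]
orientation: [180.0, -0.0, -80.1]
ft_force: [0.0, -0.1, 0.7]
finger_gap: 87.9
grip_force: 0.0
clock: 1.43
tcp_pos: [280.5, 613.6, 237.0]
orientation: [-180.0, -0.1, -135.3]
ft_force: [0.5, -0.4, 0.5]
finger_gap: 87.8
grip_force: 0.0
clock: 1.68
tcp_pos: [280.5, 613.6, 237.0]
orientation: [-180.0, -0.0, -155.1]
ft_force: [-0.0, 0.0, -0.3]
finger_gap: 87.7
grip_force: 0.0
t 1.68 tcp [280.5 613.6 237. ] rpy [-180.    -0.  -155.1] F [-0.   0.  -0.3] gap 87.7 
 rows total: turn [-0.001 -0.001 -0.   ] shift [  1.14 -33.29   0.87]
t 1.68 tcp [280.5 613.6 237. ] rpy [-180.    -0.  -155.1] F [-0.   0.  -0.3] gap 87.7 
 rows total: turn [-0.001 -0.001 -0.   ] shift [ 11.58 -46.85   2.89]
```

```bash
python3 -m pendant '[[0,0,0,0.03,-0.98,0,1],[0,0,0,0.03,-0.98,0,1],[0,0,0,0.03,-0.98,0,1],[0,0,0,0.03,-0.98,0,1],[0,0,0,0.03,-0.98,0,1],[0,0,0,0.03,-0.98,0,1],[0,0,0,0.03,-0.98,0,1],[0,0,0,0.03,-0.98,0,1]]' >/dev/null
python3 -m pendant '[[0,0,0,0.03,-0.98,0,1],[0,0,0,0.03,-0.98,0,1],[0,0,0,0.03,-0.98,0,1],[0,0,0,0.03,-0.98,0,1],[0,0,0,0.03,-0.98,0,1],[0,0,0,0.03,-0.98,0,1],[0,0,0,0.03,-0.98,0,1],[0,0,0,0.03,-0.98,0,1]]' >/dev/null
python3 -m pendant '[[0,0,0,0.03,-0.98,0,1],[0,0,0,0.03,-0.98,0,1],[0,0,0,0.03,-0.98,0,1],[0,0,0,0.03,-0.98,0,1],[0,0,0,0.03,-0.98,0,1],[0,0,0,0.03,-0.98,0,1],[0,0,0,0.03,-0.98,0,1],[0,0,0,0.03,-0.98,0,1]]' >/dev/null
python3 -m pendant '[[0,0,0,0.03,-0.98,0,1],[0,0,0,0.03,-0.98,0,1],[0,0,0,0.03,-0.98,0,1],[0,0,0,0.03,-0.98,0,1],[0,0,0,0.03,-0.98,0,1],[0,0,0,0.03,-0.98,0,1],[0,0,0,0.03,-0.98,0,1],[0,0,0,0.03,-0.98,0,1]]'
python3 -c "
from h import *
go(464.5,-333.9,120,-155.1)"
```

```text
clock: 4.35
tcp_pos: [530.7, 36.4, 237.7]
orientation: [-180.0, 0.0, -154.8]
ft_force: [0.8, 0.2, -0.2]
finger_gap: 87.5
grip_force: 0.0
t 4.35 tcp [530.7  36.4 237.7] rpy [-180.     0.  -154.8] F [ 0.8  0.2 -0.2] gap 87.5 
 rows total: turn [-0.     0.     0.005] shift [ 10.88 -15.34   5.88]
```

```bash
python3 -m pendant '[[0,0,0,0.544,-0.767,0,1],[0,0,0,0.544,-0.767,0,1],[0,0,0,0.544,-0.767,0,1],[0,0,0,0.544,-0.767,0,1],[0,0,0,0.544,-0.767,0,1],[0,0,0,0.544,-0.767,0.3,1],[0,0,0,0.544,-0.767,0.4,1],[0,0,0,0.544,-0.767,0.4,1]]' >/dev/null
python3 -m pendant '[[0,0,0,0.544,-0.767,0.4,1],[0,0,0,0.544,-0.767,0.4,1],[0,0,0,0.544,-0.767,0.4,1],[0,0,0,0.544,-0.767,0.4,1],[0,0,0,0.544,-0.767,0.4,1],[0,0,0,0.544,-0.767,0.4,1],[0,0,0,0.544,-0.767,0.4,1],[0,0,0,0.544,-0.767,0.4,1]]' >/dev/null
python3 -m pendant '[[0,0,0,0.544,-0.767,0.4,1],[0,0,0,0.544,-0.767,0.4,1],[0,0,0,0.544,-0.767,0.4,1],[0,0,0,0.544,-0.767,0.4,1],[0,0,0,0,0,0,1]]'
python3 - <<'E'
from h import *
go(464.5,-333.9,22,-155.1)
p,d=cap('side')
cv2.imwrite('pics/s1.png',cv2.resize(p[200:390,130:330],None,fx=3,fy=3)[:,:,::-1])
E
```

```text
clock: 6.1
tcp_pos: [462.4, -334.4, 117.8]
orientation: [179.9, -0.1, -154.9]
ft_force: [0.1, -0.9, 0.2]
finger_gap: 87.5
grip_force: 0.0
t 6.1 tcp [ 462.4 -334.4  117.8] rpy [ 1.799e+02 -1.000e-01 -1.549e+02] F [ 0.1 -0.9  0.2] gap 87.5 
 rows total: turn [ 0.002 -0.002  0.003] shift [-0.12 -0.03  4.79]
```

View pics/s1.png

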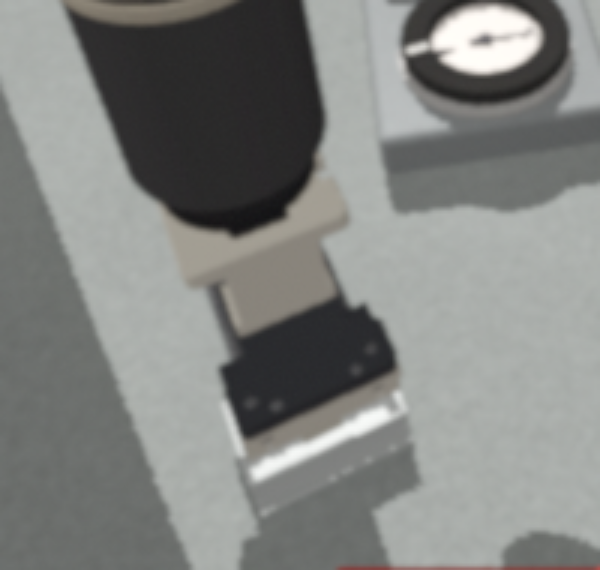

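The gripper is square above the tray, so I'll descend and grip.

```bash
python3 -m pendant '[[0,0,0,-0.12,-0.03,0.95,1],[0,0,0,0,0,0.95,1],[0,0,0,0,0,0.95,1],[0,0,0,0,0,0.95,1],[0,0,0,0,0,0.95,1],[0,0,0,0,0,0,0],[0,0,0,0,0,0,0],[0,0,0,0,0,0,0]]' 20
python3 -m pendant '[[0,0,0,0,0,0,0],[0,0,0,0,0,0,0],[0,0,0,0,0,0,0],[0,0,0,0,0,0,0]]'
```

```text
clock: 6.82
tcp_pos: [467.6, -331.7, 25.8]
orientation: [-179.9, 0.0, -154.7]
ft_force: [0.9, 0.3, 1.0]
finger_gap: 72.8
grip_force: 0.0
clock: 7.15
tcp_pos: [468.1, -331.9, 26.1]
orientation: [-179.9, 0.1, -154.7]
ft_force: [0.1, 1.7, 7.0]
finger_gap: 60.1
grip_force: 20.0
```

```bash
python3 -m pendant '[[0,0,0,0,0,-0.3,0],[0,0,0,0,0,-0.6,0],[0,0,0,0,0,-1,0],[0,0,0,0,0,-1,0],[0,0,0,0,0,-1,0],[0,0,0,0,0,-1,0],[0,0,0,0,0,-1,0],[0,0,0,0,0,-1,0]]'
python3 -m pendant '[[0,0,0.1,0,0,-1,0],[0,0,0.1,0,0,0,0],[0,0,0.077,0,0,0,0],[0,0,0,0,0,0,0]]'
python3 -c "
from h import *
go(555,110.5,170,-171.6)"
```

```text
clock: 7.82
tcp_pos: [466.4, -331.2, 163.8]
orientation: [180.0, -0.0, -154.8]
ft_force: [0.3, 0.2, -2.3]
finger_gap: 60.0
grip_force: 20.0
clock: 8.15
tcp_pos: [466.6, -331.2, 183.2]
orientation: [180.0, 0.0, -171.6]
ft_force: [-0.9, 0.6, -2.0]
finger_gap: 59.4
grip_force: 20.0
t 8.15 tcp [ 466.6 -331.2  183.2] rpy [ 180.     0.  -171.6] F [-0.9  0.6 -2. ] gap 59.4 
 rows total: turn [ 0.     0.001 -0.   ] shift [-7.59 21.21  0.67]
```

```bash
python3 -m pendant '[[0,0,0,-0.2,0.5,0,0],[0,0,0,-0.316,0.884,0,0],[0,0,0,-0.316,0.884,0,0],[0,0,0,-0.316,0.884,0,0],[0,0,0,-0.316,0.884,0,0],[0,0,0,-0.316,0.884,0,0],[0,0,0,-0.316,0.884,0,0],[0,0,0,-0.316,0.884,0,0]]' >/dev/null
python3 -m pendant '[[0,0,0,-0.316,0.884,0,0],[0,0,0,-0.316,0.884,0,0],[0,0,0,-0.316,0.884,0,0],[0,0,0,-0.316,0.884,0,0],[0,0,0,-0.316,0.884,0,0],[0,0,0,-0.316,0.884,0,0],[0,0,0,-0.316,0.884,0,0],[0,0,0,-0.316,0.884,0,0]]' >/dev/null
python3 -m pendant '[[0,0,0,-0.316,0.884,0,0],[0,0,0,-0.316,0.884,0,0],[0,0,0,-0.316,0.884,0,0],[0,0,0,-0.316,0.884,0,0],[0,0,0,-0.316,0.884,0,0],[0,0,0,-0.316,0.884,0,0],[0,0,0,-0.316,0.884,0,0],[0,0,0,-0.2,0.5,0,0]]'
python3 -m pendant '[[0,0,0,0,0,0,0],[0,0,0,0,0,0,0]]'
python3 - <<'E'
from h import *
p,d=cap('top')
go(555,110.5,110,-171.6)
C=cloud('top',d);m=(C[...,2]>170)&(C[...,2]<215)&(C[...,0]>480)&(C[...,0]<630)&(C[...,1]>40)&(C[...,1]<180)
q=C[m];print(m.sum(),cv2.minAreaRect(q[:,:2].astype(np.float32)) if m.sum() else '')
p,d=cap('side')
cv2.imwrite('pics/s2.png',cv2.resize(p[60:260,200:400],None,fx=3,fy=3)[:,:,::-1])
E
```

```text
clock: 10.15
tcp_pos: [550.9, 96.7, 182.3]
orientation: [180.0, -0.0, -171.2]
ft_force: [0.1, -0.7, -2.5]
finger_gap: 59.7
grip_force: 20.0
clock: 10.32
tcp_pos: [550.7, 95.3, 182.2]
orientation: [-180.0, -0.1, -171.2]
ft_force: [-1.0, 0.3, -1.8]
finger_gap: 59.7
grip_force: 20.0
t 10.37 tcp [550.6  94.7 182.3] rpy [-1.800e+02 -1.000e-01 -1.713e+02] F [-0.2 -0.1 -2.1] gap 59.8 
 rows total: turn [-0.    -0.001  0.005] shift [-0.34  0.75  3.61]
154 ((515.9535522460938, 94.74012756347656), (40.9177131652832, 70.89552307128906), 7.859395503997803)
```

View pics/s2.png

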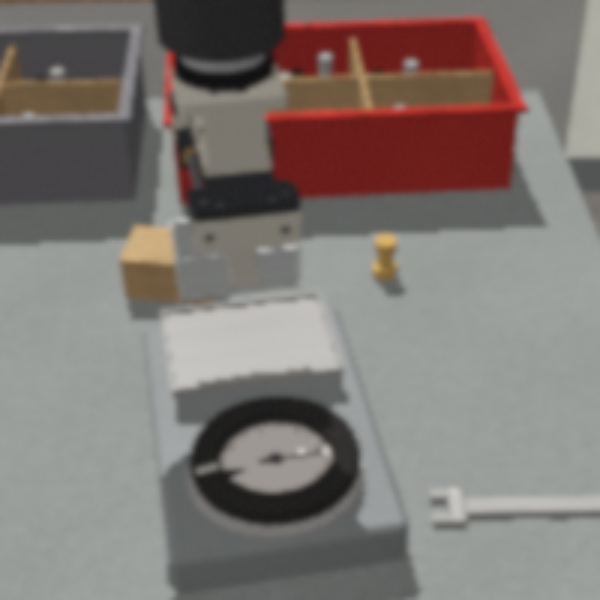

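The tray hangs level over the pan. I'll correct sideways and descend to just above it, then lower slowly.

```bash
python3 -m pendant '[[0,0,0,-0.34,0.75,0.5,0],[0,0,0,0,0,0.8,0],[0,0,0,0,0,0.8,0],[0,0,0,0,0,0.8,0],[0,0,0,0,0,0.6,0],[0,0,0,0,0,0.3,0],[0,0,0,0,0,0,0],[0,0,0,0,0,0,0]]'
python3 -m pendant '[[0,0,0,0,0,0,0]]'
```

```text
clock: 11.08
tcp_pos: [555.8, 110.5, 106.7]
orientation: [-180.0, -0.0, -171.4]
ft_force: [-0.0, 0.3, -0.8]
finger_gap: 59.9
grip_force: 20.0
clock: 11.17
tcp_pos: [556.2, 110.8, 107.4]
orientation: [180.0, 0.1, -171.4]
ft_force: [0.4, 0.1, -1.4]
finger_gap: 60.0
grip_force: 20.0
```

```bash
python3 -m pendant '[[0,0,0,0,0,0.07,0],[0,0,0,0,0,0.07,0],[0,0,0,0,0,0.07,0],[0,0,0,0,0,0.07,0],[0,0,0,0,0,0.07,0],[0,0,0,0,0,0.07,0],[0,0,0,0,0,0.05,0],[0,0,0,0,0,0.05,0]]'
python3 -m pendant '[[0,0,0,0,0,0.04,0],[0,0,0,0,0,0.04,0],[0,0,0,0,0,0.04,0],[0,0,0,0,0,0,0],[0,0,0,0,0,0,0],[0,0,0,0,0,0,0]]'
```

```text
clock: 11.83
tcp_pos: [555.6, 110.7, 96.1]
orientation: [-180.0, -0.0, -171.4]
ft_force: [-0.5, 0.2, -0.8]
finger_gap: 60.2
grip_force: 20.0
clock: 12.33
tcp_pos: [555.6, 110.7, 93.8]
orientation: [180.0, 0.0, -171.4]
ft_force: [-1.4, -0.8, 0.7]
finger_gap: 59.7
grip_force: 20.0
```

```bash
python3 -m pendant '[[0,0,0,0,0,0,0.72],[0,0,0,0,0,0,0.76],[0,0,0,0,0,0,0.8],[0,0,0,0,0,0,0.8],[0,0,0,0,0,0,0.8]]'
python3 -m pendant '[[0,0,0,0,0,-0.2,0.8],[0,0,0,0,0,-0.4,0.8],[0,0,0,0,0,-0.6,0.8],[0,0,0,0,0,-1,0.8],[0,0,0,0,0,-1,0.8],[0,0,0,0,0,-1,0.8],[0,0,0,0,0,-0.8,0.5],[0,0,0,0,0,0,0]]'
python3 - <<'E'
from h import *
go(574.8,-39.6,130,-171.6)
p,d=cap('side')
cv2.imwrite('pics/s3.png',cv2.resize(p[140:260,230:350],None,fx=5,fy=5,interpolation=cv2.INTER_CUBIC)[:,:,::-1])
E
```

```text
clock: 12.75
tcp_pos: [555.8, 110.7, 93.8]
orientation: [180.0, 0.0, -171.4]
ft_force: [0.5, 0.3, -0.0]
finger_gap: 69.8
grip_force: 0.0
clock: 13.42
tcp_pos: [557.6, 111.4, 198.5]
orientation: [179.9, 0.4, -171.4]
ft_force: [0.5, 0.4, 0.1]
finger_gap: 62.0
grip_force: 0.0
t 13.42 tcp [557.6 111.4 198.5] rpy [ 179.9    0.4 -171.4] F [0.5 0.4 0.1] gap 62.0 
 rows total: turn [0.001 0.006 0.004] shift [ 0.31 -7.6   3.41]
```

View pics/s3.png

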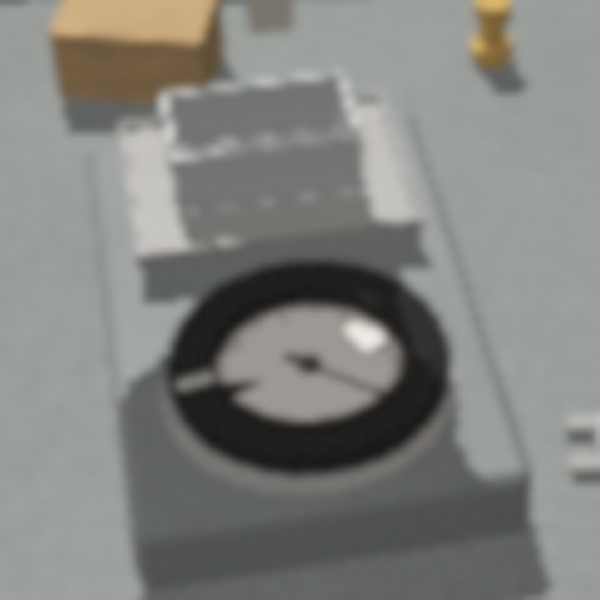

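The tray is sitting on the pan. Its pointer tip is at crop pixel (385,390), the dial hub at (308,363), and the white bar runs from (177,385) to (213,377).

Run:
```python
from h import *
f=lambda x,y,z: ray('side',230+(x+.5)/5-.5,140+(y+.5)/5-.5,z)
c=np.array([574.8,-39.6])
def show(n,P):
    v=P[:2]-c; print(n,P.round(1),'r',np.hypot(*v).round(1),'cw from scale x',round((8.4-np.degrees(np.arctan2(v[1],v[0])))%360,1))
for z in (62,66,70): show('tip%d'%z,f(385,390,z)); show('hub',f(308,363,z)); show('wedge tip',f(255,383,z))
show('bar out',f(177,385,76));show('bar in',f(213,377,76))
C=cloud('side',np.load('/tmp/side.npz')['d']);m=(C[...,2]>70.5)&(C[...,2]<90)&(C[...,1]<28)&(C[...,1]>-130)&(C[...,0]>490)&(C[...,0]<660)
print(cv2.minEnclosingCircle(C[m][:,:2].astype(np.float32)),np.median(C[m],0))
m=(C[...,2]>90)&(C[...,2]<125)&(C[...,0]>480)&(C[...,0]<630)&(C[...,1]>40)&(C[...,1]<180)
print('tray',m.sum(),cv2.minAreaRect(C[m][:,:2].astype(np.float32)),C[m][:,2].max())
```

```text
tip62 [612.2 -53.6  62. ] r 40.0 cw from scale x 28.8
hub [575.4 -33.   62. ] r 6.6 cw from scale x 283.3
wedge tip [549.7 -45.5  62. ] r 25.8 cw from scale x 175.2
tip66 [612.1 -57.5  66. ] r 41.4 cw from scale x 34.1
hub [575.5 -37.1  66. ] r 2.6 cw from scale x 293.7
wedge tip [550.  -49.5  66. ] r 26.8 cw from scale x 166.6
tip70 [612.  -61.5  70. ] r 43.2 cw from scale x 38.9
hub [575.6 -41.2  70. ] r 1.8 cw from scale x 72.0
wedge tip [550.2 -53.6  70. ] r 28.3 cw from scale x 158.8
bar out [513.9 -59.   76. ] r 63.9 cw from scale x 170.7
bar in [530.7 -54.5  76. ] r 46.5 cw from scale x 169.7
((574.2241821289062, -39.42998504638672), 69.77657318115234) [574.74302806 -50.54943321  75.20971133]
tray 459 ((551.4966430664062, 109.66229248046875), (99.80968475341797, 64.11952209472656), 9.381214141845703) 109.66672878765223
```

The pointer reads about 37.5° and the bezel about 170°, so the bezel needs roughly 132° counterclockwise. I'll press on the +x side of the rim with closed fingers, tool y along the tangent.

```bash
python3 -m pendant '[[0,0,0,-0.31,-0.95,0,0],[0,0,0,-0.31,-0.95,0,0],[0,0,0,-0.31,-0.95,0,0],[0,0,0,-0.31,-0.95,0.3,0],[0,0,0,-0.31,-0.95,0.5,0],[0,0,0,-0.31,-0.95,0.8,0],[0,0,0,-0.31,-0.95,0.8,0],[0,0,0,-0.31,-0.95,0.8,0]]'
python3 -m pendant '[[0,0,0,0,0,0.8,0],[0,0,0,0,0,0.4,0],[0,0,0,0,0,0,0],[0,0,0,0,0,0,0]]'
python3 -c "
from h import *
go(629.2,-31.6,90,-171.6)"
```

```text
clock: 14.13
tcp_pos: [627.4, -33.1, 128.8]
orientation: [180.0, -0.0, -171.4]
ft_force: [-0.1, 1.0, 0.5]
finger_gap: 5.3
grip_force: 0.0
clock: 14.47
tcp_pos: [627.1, -31.9, 105.6]
orientation: [-180.0, -0.1, -171.4]
ft_force: [0.9, 0.6, 1.0]
finger_gap: 0.7
grip_force: 0.0
t 14.47 tcp [627.1 -31.9 105.6] rpy [-1.800e+02 -1.000e-01 -1.714e+02] F [0.9 0.6 1. ] gap 0.7 
 rows total: turn [-0.    -0.001  0.004] shift [-0.11  0.    0.78]
```

```bash
python3 -m pendant '[[0,0,0.004,-0.11,0,0.3,0],[0,0,0,0,0,0.3,0],[0,0,0,0,0,0.2,0],[0,0,0,0,0,0.05,0],[0,0,0,0,0,0.05,0],[0,0,0,0,0,0,0]]'
python3 -m pendant '[[0,0,0,0,0,0.05,0],[0,0,0,0,0,0.05,0],[0,0,0,0,0,0,0],[0,0,0,0,0,0,0]]'
```

```text
clock: 14.97
tcp_pos: [629.6, -31.7, 87.7]
orientation: [-180.0, -0.0, -171.6]
ft_force: [0.3, 0.8, 0.3]
finger_gap: 0.3
grip_force: 0.0
clock: 15.3
tcp_pos: [630.0, -31.7, 86.4]
orientation: [-180.0, 0.1, -171.6]
ft_force: [-0.5, 1.0, 4.2]
finger_gap: 0.1
grip_force: 2.3
```

```bash
python3 -m pendant '[[0,0,0,0,0,0.05,0],[0,0,0,0,0,0.05,0],[0,0,0,0,0,0.02,0],[0,0,0,0,0,0,0],[0,0,0,0,0,0,0]]'
```

```text
clock: 15.72
tcp_pos: [630.3, -31.8, 84.6]
orientation: [-180.0, 0.1, -171.6]
ft_force: [-1.8, 0.4, 9.4]
finger_gap: 0.6
grip_force: 4.7
```

```bash
python3 -m pendant '[[0,0,0,0,0,0.04,0],[0,0,0,0,0,0.03,0],[0,0,0,0,0,0,0],[0,0,0,0,0,0,0]]'
python3 -m pendant '[[0,0,-0.0417,0.0026,0.12,0,0],[0,0,-0.0417,0.0026,0.12,0,0],[0,0,-0.0417,0.0026,0.12,0,0],[0,0,-0.0417,0.0026,0.12,0,0]]'
python3 -c "
from h import *
s=manip.read_state();v=s['tcp_pos'][:2]-[574.8,-39.6];print(np.hypot(*v),np.degrees(np.arctan2(v[1],v[0])))"
```

```text
clock: 16.05
tcp_pos: [630.4, -31.8, 83.6]
orientation: [-180.0, 0.1, -171.6]
ft_force: [-3.0, 0.8, 12.6]
finger_gap: 0.9
grip_force: 5.9
clock: 16.38
tcp_pos: [628.6, -23.4, 83.9]
orientation: [-179.9, 0.1, -161.5]
ft_force: [-0.5, -5.1, 11.2]
finger_gap: 0.7
grip_force: 5.6
56.18715738062553 16.806415136832978
```

It grips with about 5 N tangential force, so I'll continue the stroke.

```bash
python3 -m pendant '[[0,0,-0.0833,0.0105,0.24,0,0],[0,0,-0.0833,0.0105,0.24,0,0],[0,0,-0.0833,0.0105,0.24,0,0],[0,0,-0.0833,0.0105,0.24,0,0],[0,0,-0.0833,0.0105,0.24,0,0],[0,0,-0.0833,0.0105,0.24,0,0]]'
python3 -c "
from h import *
s=manip.read_state();v=s['tcp_pos'][:2]-[574.8,-39.6];print(np.hypot(*v),np.degrees(np.arctan2(v[1],v[0])))"
```

```text
clock: 16.88
tcp_pos: [613.6, 0.7, 84.0]
orientation: [-179.8, 0.1, -131.3]
ft_force: [1.6, -5.3, 11.7]
finger_gap: 0.8
grip_force: 5.3
55.912692657739505 46.0584626920219
```

```bash
python3 -m pendant '[[0,0,-0.0833,0.0105,0.24,0.01,0],[0,0,-0.0833,0.0105,0.24,0.01,0],[0,0,-0.0833,0.0105,0.24,0.01,0],[0,0,-0.0833,0.0105,0.24,0,0],[0,0,-0.0833,0.0105,0.24,0,0],[0,0,-0.0833,0.0105,0.24,0,0]]'
python3 -m pendant '[[0,0,-0.0833,0.0105,0.24,0,0],[0,0,-0.0833,0.0105,0.24,0,0],[0,0,-0.0833,0.0105,0.24,0,0],[0,0,-0.0833,0.0105,0.24,0,0],[0,0,-0.0833,0.0105,0.24,0,0],[0,0,-0.0833,0.0105,0.24,0,0]]'
python3 - <<'E'
from h import *
s=manip.read_state();v=s['tcp_pos'][:2]-[574.8,-39.6];print(np.hypot(*v),np.degrees(np.arctan2(v[1],v[0])))
p,d=cap('side')
cv2.imwrite('pics/s4.png',cv2.resize(p[140:260,230:350],None,fx=5,fy=5,interpolation=cv2.INTER_CUBIC)[:,:,::-1])
E
```

```text
clock: 17.38
tcp_pos: [589.0, 13.7, 83.7]
orientation: [-179.7, 0.0, -101.3]
ft_force: [3.2, -5.6, 11.4]
finger_gap: 0.4
grip_force: 5.5
clock: 17.88
tcp_pos: [561.5, 12.7, 84.0]
orientation: [-179.6, -0.1, -71.3]
ft_force: [5.1, -2.6, 10.3]
finger_gap: 0.2
grip_force: 5.3
53.97207007546333 104.25859567335924
```

View pics/s4.png

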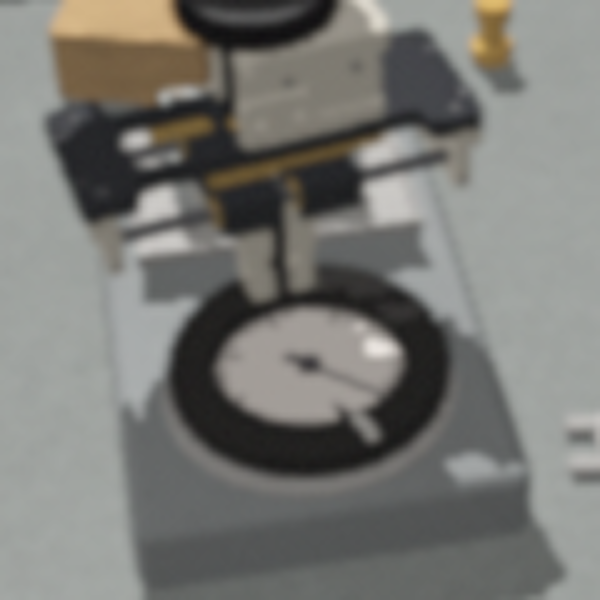

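The dial stays visible while pressing. The white bar is at about (353,410) to (375,440), and the pointer is unchanged.

Run:
```python
from h import *
f=lambda x,y,z: ray('side',230+(x+.5)/5-.5,140+(y+.5)/5-.5,z)
c=np.array([574.6,-39.6])
def show(n,P):
    v=P[:2]-c; print(n,P.round(1),'r',np.hypot(*v).round(1),'cw',round((8.4-np.degrees(np.arctan2(v[1],v[0])))%360,1))
show('bar out',f(375,440,73.5));show('bar in',f(353,410,73.5));show('wedge tip',f(337,402,66))
```

```text
bar out [606.  -97.2  73.5] r 65.6 cw 69.8
bar in [596.4 -77.4  73.5] r 43.7 cw 68.4
wedge tip [589.  -64.4  66. ] r 28.7 cw 68.2
```

```bash
python3 -m pendant '[[0,0,-0.0833,0.0095,0.24,0.02,0],[0,0,-0.0833,0.0095,0.24,0.01,0],[0,0,-0.0833,0.0095,0.24,0.01,0],[0,0,-0.0833,0.0095,0.24,0,0],[0,0,-0.0833,0.0095,0.24,0,0],[0,0,0,0,0,0,0]]'
python3 - <<'E'
from h import *
s=manip.read_state();v=s['tcp_pos'][:2]-[574.8,-39.6];print(np.hypot(*v),np.degrees(np.arctan2(v[1],v[0])))
p,d=cap('side')
cv2.imwrite('pics/s5.png',cv2.resize(p[185:245,255:335],None,fx=9,fy=9,interpolation=cv2.INTER_CUBIC)[:,:,::-1])
E
```

```text
clock: 18.43
tcp_pos: [540.8, 0.9, 83.3]
orientation: [-179.6, -0.3, -46.3]
ft_force: [2.4, 0.2, 12.9]
finger_gap: 0.4
grip_force: 6.3
52.89474181277703 129.95893952653805
```

View pics/s5.png

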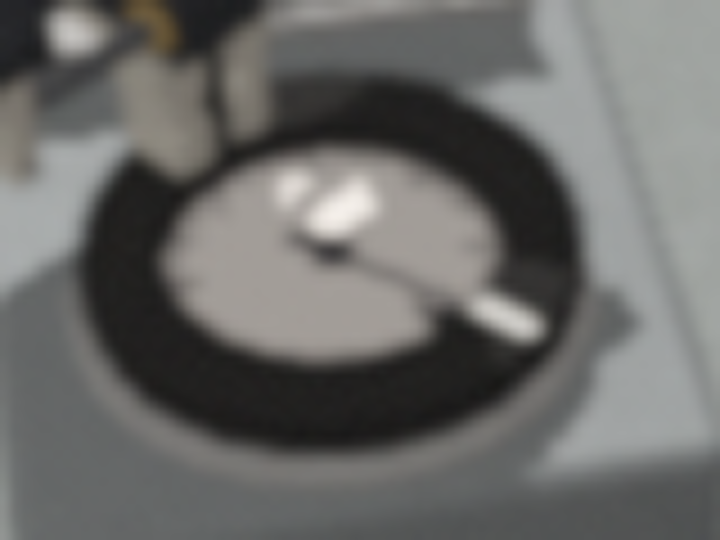

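The bar is now at (472,302) to (543,332). The hub is at (330,252) and the pointer passes through (460,297).

```bash
cat >> h.py <<'E'
def bar(zb=73.5,x0=0):
    p,d=cap('side'); g=p.astype(float).min(2); C=cloud('side',np.where(d>0,d,1)); v,u=np.mgrid[:400,:640]
    m=cam('side'); c=np.array([574.6,-39.6])
    r=np.stack([(u-m['cx'])/m['fx'],(v-m['cy'])/m['fy'],np.ones_like(u,float)],-1)@Rm(m).T
    o=np.array(m['origin']); P=(o+r*((zb-o[2])/r[...,2])[...,None])[...,:2]-c
    rr=np.hypot(P[...,0],P[...,1]); cw=8.4-np.degrees(np.arctan2(P[...,1],P[...,0]))
    k=(rr>48)&(rr<64)&(cw>-5)&(cw<100); w=np.clip(g-90,0,None)*k
    print('bar cw',round((w*cw).sum()/w.sum(),2),'wsum',w.sum().round())
    # darkest direction on dial plate = pointer (z 66)
    P=(o+r*((67-o[2])/r[...,2])[...,None])[...,:2]-c
    X=(P+0).astype(np.float32); best=[]
    h=manip.__class__
    rr=np.hypot(P[...,0],P[...,1]); cw=8.4-np.degrees(np.arctan2(P[...,1],P[...,0]))
    for lo,hi in((12,18),(18,24),(24,34)):
        k=(rr>lo)&(rr<hi)&(cw>5)&(cw<80); w=np.clip(np.median(g[k])-15-g,0,None)*k
        print('dark',lo,hi,round((w*cw).sum()/max(w.sum(),1),2))
E
python3 - <<'E'
from h import *
f=lambda x,y,z: ray('side',255+(x+.5)/9-.5,185+(y+.5)/9-.5,z)
c=np.array([574.6,-39.6])
def show(n,P):
    v=P[:2]-c; print(n,P.round(1),'r',np.hypot(*v).round(1),'cw',round((8.4-np.degrees(np.arctan2(v[1],v[0])))%360,1))
show('bar out',f(543,332,73.5));show('bar in',f(472,302,73.5))
for z in (66,68):
    a=f(330,252,z);show('hub',a);b=f(440,288,z);show('ptr',b);print('vec cw',8.4-np.degrees(np.arctan2(*(b-a)[1::-1])))
bar()
E
```

```text
bar out [630.8 -78.7  73.5] r 68.5 cw 43.2
bar in [612.8 -66.8  73.5] r 46.9 cw 43.8
hub [575.5 -38.3  66. ] r 1.6 cw 314.7
ptr [604.7 -53.6  66. ] r 33.2 cw 33.4
vec cw 36.04368642580554
hub [575.6 -40.4  68. ] r 1.3 cw 47.2
ptr [604.7 -55.6  68. ] r 34.1 cw 36.5
vec cw 36.043686425805674
bar cw 43.52 wsum 1837.0
dark 12 18 37.21
dark 18 24 36.67
dark 24 34 42.73
```

Pointer is about 37° and the bar about 43.5°. I'll drag 6° more, then lift straight up and check with both cameras.

```bash
python3 -m pendant '[[0,0,-0.033,0.002,0.096,0,0],[0,0,-0.033,0.002,0.096,0,0],[0,0,-0.033,0.002,0.096,0,0],[0,0,0,0,0,0,0],[0,0,0,0,0,0,0]]'
python3 -c "
from h import *
bar()"
python3 -m pendant '[[0,0,0,0,0,-0.1,0],[0,0,0,0,0,-0.1,0],[0,0,0,0,0,-0.2,0],[0,0,0,0,0,-0.5,0],[0,0,0,0,0,-1,0],[0,0,0,0,0,-1,0],[0,0,0,0,0,0,0]]'
python3 - <<'E'
from h import *
bar(76)
s=manip.read_state();v=s['tcp_pos'][:2]-[574.8,-39.6];print(np.hypot(*v),np.degrees(np.arctan2(v[1],v[0])))
p,d=manip.capture('side'); a=cv2.resize(p[185:245,255:335],None,fx=9,fy=9,interpolation=cv2.INTER_CUBIC)[:,:,::-1]
cv2.imwrite('pics/s6.png',a)
E
```

```text
clock: 18.95
tcp_pos: [537.1, -2.8, 83.2]
orientation: [-179.6, -0.3, -40.6]
ft_force: [2.6, 1.6, 12.5]
finger_gap: 0.2
grip_force: 6.5
bar cw 37.94 wsum 1849.0
dark 12 18 37.4
dark 18 24 36.64
dark 24 34 41.21
clock: 19.58
tcp_pos: [534.8, -3.7, 142.4]
orientation: [-179.8, -0.2, -40.7]
ft_force: [0.2, 0.1, 0.2]
finger_gap: 0.7
grip_force: 0.0
bar cw 38.31 wsum 324.0
dark 12 18 36.85
dark 18 24 36.81
dark 24 34 40.11
54.301184730307945 138.6097141995051
```

View pics/s6.png

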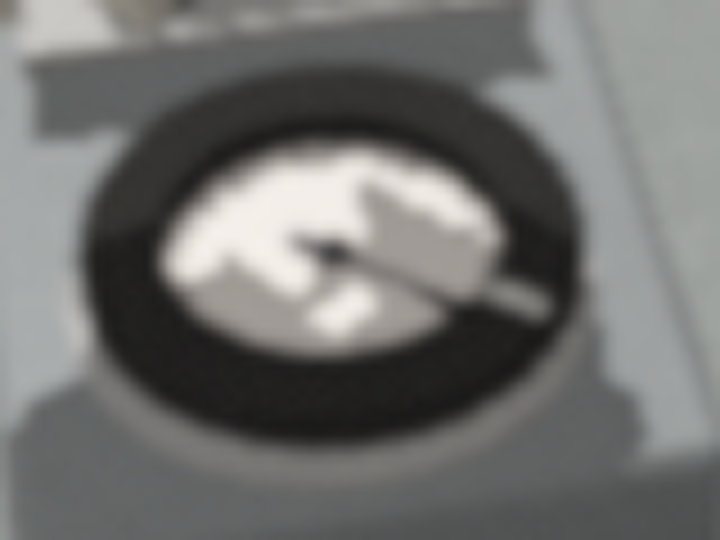

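The wedge is nearly under the pointer. I'll swing clear to check from the top camera.

```bash
python3 -m pendant '[[0,0,0,0,0,-1,0],[0,0,0,0,0,-1,0],[0,0,0,0.65,0.76,-1,0],[0,0,0,0.65,0.76,0,0],[0,0,0,0.65,0.76,0,0],[0,0,0,0.65,0.76,0,0],[0,0,0,0.65,0.76,0,0],[0,0,0,0.65,0.76,0,0]]' >/dev/null
python3 -m pendant '[[0,0,0,0.65,0.76,0,0],[0,0,0,0.65,0.76,0,0],[0,0,0,0.65,0.76,0,0],[0,0,0,0.65,0.76,0,0],[0,0,0,0.65,0.76,0,0],[0,0,0,0.65,0.76,0,0],[0,0,0,0.65,0.76,0,0],[0,0,0,0,0,0,0]]'
python3 - <<'E'
from h import *
p,d=cap('top')
cv2.imwrite('pics/t6.png',cv2.resize(p[185:260,290:375],None,fx=9,fy=8.999,interpolation=cv2.INTER_CUBIC)[:600,:,::-1])
bar(76)
E
```

```text
clock: 21.02
tcp_pos: [531.3, -266.2, 197.1]
orientation: [179.9, 0.1, -40.9]
ft_force: [0.3, 0.4, -0.8]
finger_gap: 0.2
grip_force: 0.0
bar cw 38.77 wsum 2414.0
dark 12 18 20.16
dark 18 24 41.11
dark 24 34 41.48
```

```bash
python3 -c "
import cv2;a=cv2.imread('pics/t6.png');cv2.imwrite('pics/t6.png',a[:600,:765])"
```

```text
(no output)
```

View pics/t6.png

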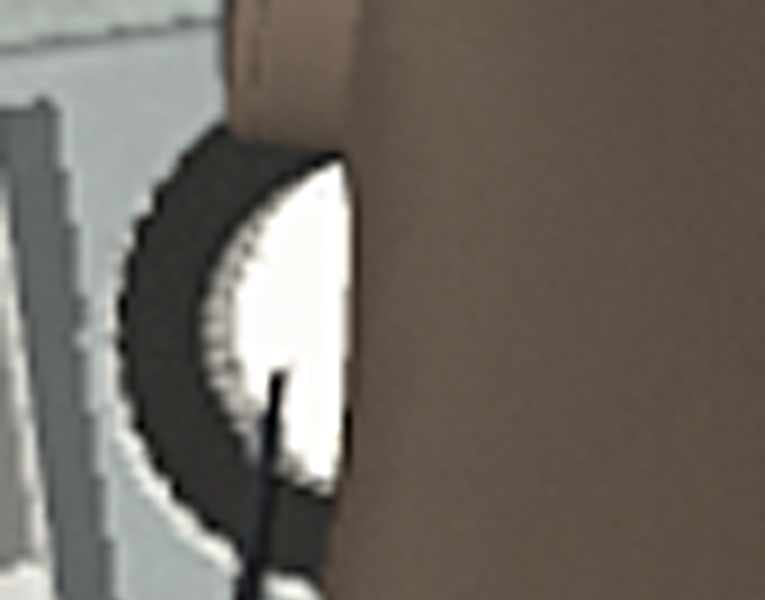

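The forearm still covers the dial from above, with only a sliver of window visible near (280,330). I've used all 10 viewings, so the remaining checks are numeric. I'll swing farther out and measure.

```bash
python3 -m pendant '[[0,0,0,0.65,0.76,0,0],[0,0,0,0.65,0.76,0,0],[0,0,0,0.65,0.76,0,0],[0,0,0,0.65,0.76,0,0],[0,0,0,0.65,0.76,0,0],[0,0,0,0.65,0.76,0,0],[0,0,0,0.65,0.76,0,0],[0,0,0,0.65,0.76,0,0]]' >/dev/null
python3 -m pendant '[[0,0,0,0.65,0.76,0,0],[0,0,0,0.65,0.76,0,0],[0,0,0,0.65,0.76,0,0],[0,0,0,0.65,0.76,0,0],[0,0,0,0,0,0,0]]'
cat > m.py <<'E'
from h import *
def rect(n,p,z,c,S=6,H=70):
    # orthorectified view of plane z, S px/mm, x up, y left, centred on c
    m=cam(n);k=np.mgrid[-H*S:H*S+1,-H*S:H*S+1]/S
    W=np.stack([c[0]-k[0],c[1]-k[1],np.full(k[0].shape,float(z))],-1)
    q=(W-np.array(m['origin']))@Rm(m)
    return cv2.remap(p.astype(np.float32).min(2),(q[...,0]/q[...,2]*m['fx']+m['cx']).astype(np.float32),(q[...,1]/q[...,2]*m['fy']+m['cy']).astype(np.float32),cv2.INTER_CUBIC),k
def polar(n,p,z,c,rs,sgn,lo=-180,hi=180,S=6):
    g,k=rect(n,p,z,c,S); a=np.arange(lo,hi,.25); out=[]
    for r in rs:
        t=np.radians(a-8.4)  # cw from scale x; world angle=8.4-a
        X=r*np.cos(-t);Y=r*np.sin(-t)
        v=cv2.remap(g,(70*S-Y*S).astype(np.float32)[None],(70*S-X*S).astype(np.float32)[None],cv2.INTER_LINEAR)[0]
        w=sgn*(v-np.median(v)); i=w.argmax(); j=np.abs(a-a[i])*r<np.radians(1)*0+ 4*57.3
        ww=np.clip(w-0.3*w[i],0,None)*j; out.append(round(float((ww*a).sum()/ww.sum()),1))
    return out
E
cat > run.py <<'E'
from m import *
import sys
p,d=cap('top'); print(manip.read_state()['clock'])
q,_=cap('side')
p0=cv2.imread('pics/top0.png')[:,:,::-1]; q0=cv2.imread('pics/side0.png')[:,:,::-1]
for c in ([574.6,-39.6],[573.6,-39.6]):
  print(c)
  for nm,n,im,(l,h) in(('top0','top',p0,(-60,60)),('top','top',p,(-20,90)),('side0','side',q0,(-60,60)),('side','side',q,(-20,90))):
    l2,h2=(120,220) if '0' in nm else (l,h)
    print(nm,'ptr',polar(n,im,67,c,[10,14,18,22,26],-1,l,h),'wedge',polar(n,im,66,c,[36,39,42],-1,l2,h2),'bar',polar(n,im,75.5,c,[50,54,58,62],1,l2,h2))
E
python3 run.py
```

```text
clock: 22.2
tcp_pos: [531.3, -505.5, 197.2]
orientation: [180.0, 0.1, -40.8]
ft_force: [-0.8, 0.2, -1.1]
finger_gap: 0.2
grip_force: 0.0
22.25
[574.6, -39.6]
top0 ptr [-1.0, 0.0, 1.0, -1.0, -0.4] wedge [171.0, 171.7, 170.0] bar [170.2, 170.1, 170.1, 170.0]
top ptr [37.3, 39.2, 39.4, 39.1, 39.8] wedge [38.4, 39.4, 37.1] bar [39.2, 39.2, 39.4, 39.5]
side0 ptr [6.6, 5.9, 5.3, 2.7, 0.3] wedge [167.6, 166.6, 165.2] bar [171.2, 171.2, 171.0, 171.0]
side ptr [47.0, 41.4, 40.6, 41.5, 41.4] wedge [41.3, 85.6, 86.4] bar [37.7, 37.6, 37.3, 38.2]
[573.6, -39.6]
top0 ptr [-0.8, 0.2, 1.6, -0.4, -0.2] wedge [170.8, 171.4, 168.1] bar [169.7, 169.7, 169.8, 169.6]
top ptr [35.1, 37.2, 38.1, 37.6, 38.4] wedge [37.9, 38.8, 36.9] bar [38.7, 38.6, 38.8, 39.0]
side0 ptr [7.3, 6.1, 5.8, 3.5, 0.8] wedge [166.8, 165.6, 163.8] bar [170.9, 170.9, 170.6, 170.5]
side ptr [44.1, 39.4, 38.9, 39.9, 40.2] wedge [40.2, 84.9, 87.0] bar [37.3, 37.0, 37.0, 37.5]
```

The top camera puts the pointer, wedge and bar all at about 38–39°, agreeing within about 1°. The tray is settled and the arm is clear, so I'm handing in.

```bash
python3 -c "
from station import manip
print(manip.hand_in())"
```

```text
the job is handed in; nothing more can be done
None
```

I put the tray on the pan and let go, then turned the bezel until its zero mark matched the pointer to within about 1° in the top camera (both at about 38–39°). The press stayed near 13 N, the arm ended clear of everything, and I handed in at about 22 s; the judge returned no result.

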